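# Seat a damper cartridge and pull its sprung rod to the mark

## Robot

A 6-joint arm with a two-finger parallel gripper is mounted at the origin on the work surface. World frame = base frame: x ahead of the robot, y to its left, z up, the work surface at z = 0. Lengths are in m, angles in degrees, forces in N, time in s.
With the tool pointing down it reaches from about 0.4 to 0.825 m from the base axis. Payload 7 kg.
Tool frame: the origin (TCP) lies midway between the tips of the shut fingers; the grasp point (between the pads) lies 19 mm behind it (r.grip_point_offset is the z of the grasp point in the tool frame, in m); z points along the fingers, y is the line along which they close (so a half turn about z gives the same grasp; the last joint's range is limited). The gripper opens to 88 mm and grips with 3 to 60 N. Pads are 19 mm wide; open, the fingers measure 130 mm over their backs; the gripper's body (78 mm by 193 mm) begins 47 mm behind the grasp point.
Start: joints at [-54.998, 20.546, 0.682, 0, -70.136, -16.507], TCP at [0.214, -0.64, 0.194] pointing down, gripper open.
Joint ranges: [-176.03, 176.03], [-82.01, 121.73], [-58.28, 71.71], [-173.87, 95.51], [-174.79, -0.11], [-173.66, 173.66]. Speed limits (degrees/s): [136.94, 136.94, 172.46, 180, 180, 180].

## Interface

Orientations are given as [roll, pitch, yaw] about the fixed x, y, z axes, in that order (R = Rz(yaw) Ry(pitch) Rx(roll)).
In Python, from plant import r, viewer, recognise, outline_of, pinpoint gives the robot as it stands.
- The arm moves only by the tool move_arm, never from a script. Its argument "targets" is a list of rows, each a list of 2 entries, a list of its own where there are three numbers: the shift along the tool's x, y, z in cm, then the turn, a rotation vector about the tool's x, y, z in rad. A call has 1 to 5 rows; each row is the pose to reach, as a shift and turn from the pose commanded when the call began, along the tool's axes at that moment; what a row does not reach only later rows make up. A row lasts 1/8 s, in which the tool goes at most 62.5 mm and 10.7 degrees, less where a joint would pass 70% of its speed; a pose out of reach is approached as far as the arm can. A call with a gripper value outside its range is refused whole. "jaw" is the finger opening in cm, from 0 to 8.76, set as the call begins (left out, the last holds). The fingers move at their own pace and stop on an object; "squeeze" is the grip in N (left out, the last holds). Time passes only in rows, so rows that repeat a pose let the fingers close. It gives the time, the measured TCP pose, the force, the opening and the grip force at its end, in the units of the state.
- r.get_state(): the state, without advancing time (a new reading comes with each control period).
- viewer.capture(name): name is "scene" or "side" or "wrist"; returns a dict with "image" (480x640x3 uint8, blue, green, red), "intrinsics" (3x3 intrinsics, pixels), "camera_from_world" (4x4, takes a point from world to camera coordinates). Camera axes: x right, y up, looking along -z (the intrinsics and any distortion apply to the point x, -y, -z); pixel columns grow to the right and rows downward; lengths in m; the calibration is good to about 2 mm. The wrist camera is an equidistant fisheye: a pixel r from the principal point sees the ray r / f radians off the axis. A picture is of the moment at which its call begins. There is no depth.
- r.close_job(): hands the job in; it is judged then, once.
Trained networks look in the newest picture that a camera, given by its name, has taken for a name from the list of things; names that differ only in an ending like _2 or _b are one class to them, and where a whole thing is asked for, a point or a joint stands for the part that bears it (a point fixed in the world has none). Each returns a list of dicts, best first, with "score" (0 to 1); they miss things now and then, are a little off and sometimes report something else, mostly with a low value. They report only what shows in the picture. A call takes as long as a camera call. They do not tell look-alikes from the thing itself.
- recognise(label, camera): "box" ([left, top, right, bottom] in pixels, round what is visible of it).
- outline_of(label, camera): "mask" (480x640 bool, what is visible of it) and "box" ([left, top, right, bottom] in pixels, round what is visible of it).
- pinpoint(label, camera): "location" ([row, column] in pixels: a listed point, or the origin of a listed thing).
The state is a dict: "time_s": time; "joints": joint angles; "qd": joint speeds; "joint_torque": joint torques, N m; "tcp_pos": TCP position; "eef_rot": TCP orientation; "contact_force": force on the tool from outside, world axes, zero at the start; "moment": the same for the moment, N m; "gripper_width": finger opening in m; "gripper_force": force on a finger pad.
Only numpy, scipy, OpenCV 4.12 (cv2) and the standard library are available. Lean on these libraries where they do the work, as an engineer would, in place of code of your own. Each camera call takes 0.05 s, during which the arm holds its last target. There are 200 camera calls.

## Task

Lift the damper cartridge that has the pull rod into the grey holder, its collars down in the two saddles and its rod out through the forked plate. Then take the rod's grip and pull it out against its spring until the black ring mark has just come wholly out of the barrel, no farther, and finish while still holding it there: do not let go. Leave the rod in until the cartridge is seated, and leave the rest of the bench as it is.

Things in the scene. Friction and masses are not known exactly. Their poses are not given: they have to be found in the camera images.
- strut_center (a point): Centre of the sprung damper cartridge's aluminium barrel (the one with a pull rod): 34 mm diameter, 110 mm long, a square 44 x 44 mm collar 14 mm thick at each end, 82 mm of round barrel between them to grasp. It lies on its collars, this point 22 mm above its support; x along the barrel to the mouth where the rod comes out, z up. 0.3 to 0.6 kg with rod, balanced some 10 mm to the rod's side.
- grip_center (a point): Centre of the black round grip on the rod: 16 mm diameter, 36 mm long, on the barrel's axis; its x points outward along the rod. A 30 mm flange, 6 mm thick, starts 16 mm outward of this point: fingers on the grip bear against it. With the rod in, this point is 100 mm from the barrel's centre, 45 mm from the mouth; between mouth and grip is 25 mm of bare steel rod, 10 mm thick.
- pull_grip: The same grip and flange as one solid; same origin and axes as grip_center.
- plunger (a joint): How far the rod is pulled out of the barrel, m: 0 = in, at rest; grows as the grip is pulled along its +x; hard stop at 0.090. An inner spring pulls it back with about 5 N at 0, 10 N at 0.060. The length mark is a black ring 8 mm wide round the rod, hidden in the barrel at first: it begins to show at the mouth at 0.052 and is just wholly out at 0.060.
- seat (a point): Where the barrel's centre belongs in the holder: 52 mm above the bench, midway along the holder; x towards the holder's forked plate (the rod's side), z up. When the rod is pulled, the seated barrel first slides up to 5 mm that way, until its collar bears on the forked plate.
- holder: Grey cradle fixed to the bench, open on top; base 150 x 100 x 10 mm, origin under its centre, x towards its forked plate. Two saddles at x = -47 and +47 mm, each 26 mm long, tops 30 mm high, carry the square collars; side cheeks 52 mm apart, their rims flared and 58 mm high. Between the saddles it is open down to the base: room for fingers.
- fork (a point): Centre of the open-topped slot, 20 mm wide, in the holder's forked plate, at the rod's height (52 mm above the bench). The plate is 10 mm thick (holder x = +60 to +70 mm) and 70 mm high; a plain end wall 56 mm high stands at holder x = -60 to -70 mm. The 110 mm barrel lies between them with 5 mm free at each end.
- blank_center (a point): Bystander: a spare cartridge with the same barrel and collars but no rod or grip, only a stub 20 mm thick and 8 mm long; this point is its barrel's centre, x along the barrel. Leave it alone.
- wrench: Bystander: open-ended spanner lying flat on the bench; leave it alone.
- screwdriver: Bystander: screwdriver lying on the bench; leave it alone.
- grease: Bystander: upright round jar, 60 mm across, 70 mm tall; origin under its centre; leave it alone.
- oil: Bystander: upright slim bottle, 52 mm across, 150 mm tall; origin under its centre; leave it alone.
- lock_ring: Bystander: flat steel lock ring, 84 mm across, 6 mm thick, lying on the bench; leave it alone.
- pedal: Bystander: bicycle pedal, about 95 x 110 x 22 mm, lying flat; origin under its centre; leave it alone.
There are look-alikes about, which are no part of the job. Leave any brown or turquoise look-alike of the part that bears strut_center alone.

How it is judged (in metres and radians):
On the way, in this order (a step that is already met when the one before it is completed fails the run):
1. the cartridge sits in the holder, rod still in (x of strut_center in the frame of seat between -0.01 and 0.01 m and y of strut_center in the frame of seat between -0.007 and 0.007 m and z of strut_center in the frame of seat between -0.004 and 0.004 m and angle between the x axis of strut_center and the x axis of seat, either way round below 0.12 rad and angle between strut_center's own z axis and vertical below 0.12 rad and x of grip_center in the frame of seat above 0.05 m and value of joint plunger below 0.02 m), for 0.2 s.
2. with the cartridge seated, the rod is held out at its length mark (x of strut_center in the frame of seat between -0.01 and 0.01 m and y of strut_center in the frame of seat between -0.007 and 0.007 m and z of strut_center in the frame of seat between -0.004 and 0.004 m and angle between the x axis of strut_center and the x axis of seat, either way round below 0.12 rad and angle between strut_center's own z axis and vertical below 0.12 rad and x of grip_center in the frame of seat above 0.05 m and value of joint plunger between 0.056 and 0.068 m and velocity of joint plunger between -0.01 and 0.01 m/s and contact force between the fingers and pull_grip above 3 N), for 0.3 s.
At the end, for the whole second after the job is handed in: The cartridge is seated (centre within 10 mm along, 7 mm across and 4 mm in height of the seat, within 0.12 rad of its direction and of level, rod towards the forked plate), the rod is still and pulled out 56 to 68 mm (ring just out at 60), and the fingers press on the grip with over 3 N (all of step 2); the arm keeps its last pose, push and grip.
It fails at once if the rod is pulled well past its mark (over 78 mm) (value of joint plunger above 0.078 m).
It fails at once if the rod is pulled out before the cartridge is in the holder (value of joint plunger above 0.03 m and distance between strut_center and seat above 0.03 m).
It fails at once if a bystander is shifted by more than 30 mm (distance of any of wrench, screwdriver, grease, oil, lock_ring, pedal, blank_center from where it was at the start of the episode above 0.03 m).
It also fails if it takes over 53 s, if anything falls off the work surface, if the arm or the gripper's body presses on something with over 40 N, if the wrist force passes 120 N, or if a joint passes its speed limit or range.

## Working session

There is one attempt and no reset: what is moved stays moved. The work goes in short steps, Python scripts to look and compute and a tool call to move; the robot and the scene stay as the last step left them, time stands still between calls to the robot, and variables do not carry over. Pictures are saved under pics/ and viewed, at most 10 in all, crops included, and the job is handed in when it is done.

Besides the shell and the picture viewer there is one more tool, called after "Emit:" by a JSON object that holds its "method" and its "body". move_arm: Moves the arm, as the interface text tells. Its arguments: {"type":"object","properties":{"targets":{"type":"array","items":{"type":"array"}},"jaw":{"type":"number"},"squeeze":{"type":"number"}},"required":["targets"]}

```bash
ls; mkdir -p pics; cat > look.py <<'E'
from plant import r, viewer, recognise, outline_of, pinpoint
import numpy as np, cv2
def ray(cap,row,col):
    K=cap["intrinsics"];T=np.array(cap["camera_from_world"])
    d=np.array([(col-K[0][2])/K[0][0],-(row-K[1][2])/K[1][1],-1.])
    R=T[:3,:3];return -R.T@T[:3,3],R.T@d
def atz(cap,rc,z):
    o,d=ray(cap,*rc);return (o+d*(z-o[2])/d[2]).round(4)
def proj(cap,p):
    T=np.array(cap["camera_from_world"]);q=T[:3,:3]@p+T[:3,3];K=np.array(cap["intrinsics"])
    return K[0,0]*q[0]/-q[2]+K[0,2],K[1,1]*-q[1]/-q[2]+K[1,2]
def tri(c1,rc1,c2,rc2):
    o1,d1=ray(c1,*rc1);o2,d2=ray(c2,*rc2);d1/=np.linalg.norm(d1);d2/=np.linalg.norm(d2)
    s=np.linalg.lstsq(np.c_[d1,-d2],o2-o1,rcond=None)[0]
    a,b=o1+s[0]*d1,o2+s[1]*d2;return ((a+b)/2).round(4),round(np.linalg.norm(a-b),4)
E
cat > a.py <<'E'
from look import *
Z=dict(strut_center=.022,grip_center=.022,blank_center=.022,seat=.052,fork=.052,holder=0,grease=0,oil=0)
for n in ("scene","side"):
    c=viewer.capture(n);cv2.imwrite(f"pics/{n}0.png",c["image"])
    for k,z in Z.items():
        for p in pinpoint(k,n)[:5]: print(n,k,round(p["score"],2),np.round(p["location"]),atz(c,p["location"],z))
print(r.get_state())
E
python3 a.py
```

```text
pics
scene strut_center 0.97 [230. 329.] [0.4647 0.2037 0.022 ]
scene strut_center 0.86 [256. 228.] [ 0.3517 -0.0661  0.022 ]
scene strut_center 0.7 [191. 322.] [0.3123 0.3502 0.022 ]
scene strut_center 0.58 [170. 372.] [0.3409 0.563  0.022 ]
scene grip_center 0.57 [205. 308.] [0.335  0.2595 0.022 ]
scene grip_center 0.56 [217. 354.] [0.4775 0.2996 0.022 ]
scene grip_center 0.49 [172. 342.] [0.2797 0.4844 0.022 ]
scene grip_center 0.48 [275. 194.] [ 0.3479 -0.1755  0.022 ]
scene blank_center 0.77 [256. 376.] [0.6336 0.1897 0.022 ]
scene blank_center 0.59 [257. 286.] [0.4644 0.0299 0.022 ]
scene seat 0.92 [309. 241.] [ 0.5506 -0.2046  0.052 ]
scene fork 0.64 [293. 256.] [ 0.5381 -0.1443  0.052 ]
scene holder 0.96 [326. 245.] [ 0.556  -0.2005  0.    ]
scene grease 0.71 [208. 395.] [0.514  0.4529 0.    ]
scene oil 0.95 [412. 198.] [ 0.6638 -0.4255  0.    ]
side strut_center 0.91 [361. 281.] [0.3065 0.3499 0.022 ]
side strut_center 0.81 [293. 281.] [0.4712 0.2014 0.022 ]
side strut_center 0.8 [263. 394.] [ 0.366  -0.0759  0.022 ]
side strut_center 0.77 [416. 181.] [0.328  0.5696 0.022 ]

[... 548 characters left out ...]
334  0.    ]
{'time_s': 0.9, 'joints': array([-5.49956952e+01,  2.05447622e+01,  6.81860069e-01,  9.20633905e-04,
       -7.01351630e+01, -1.65059480e+01]), 'qd': array([-0.02687593,  0.00367878,  0.03326273,  0.05184446, -0.05316851,
       -0.00343936]), 'joint_torque': array([-2.58223135e-04, -5.82357788e+01,  2.93299913e+01,  7.00234964e+00,
        1.25487542e-02, -1.04033606e-04]), 'tcp_pos': array([ 0.21412509, -0.64012146,  0.19408144]), 'eef_rot': array([-1.79997899e+02, -2.80447916e-04, -1.61501330e+02]), 'contact_force': array([0.19399191, 0.4088751 , 0.18169856]), 'moment': array([ 0.02543072, -0.01784579, -0.04399087]), 'gripper_force': 0.0, 'gripper_width': 0.08762731127003764}
```

View pics/scene0.png

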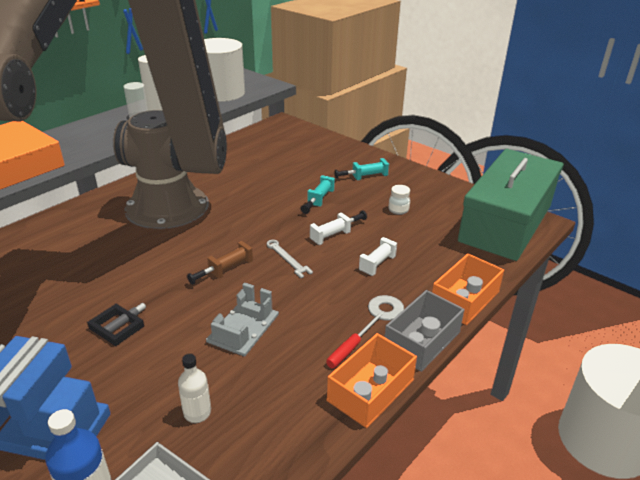

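View pics/side0.png

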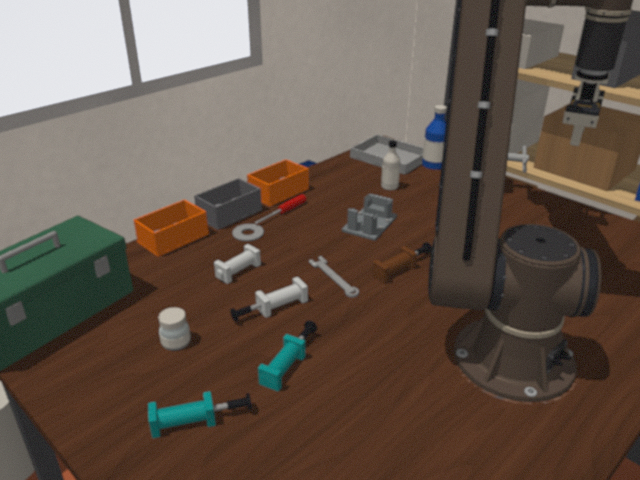

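The aluminium cartridge with the rod is the white-grey one at scene (329,230) / side (281,293). Its grip points to +y. The holder is at scene (243,318), with its fork also toward +y. I'll go over the holder first for a wrist-camera look.

```bash
cat >> look.py <<'E'
from scipy.spatial.transform import Rotation as Ro
def go(p,yaw,roll=180,pitch=0):
    s=r.get_state();R0=Ro.from_euler("xyz",s["eef_rot"],degrees=True);R1=Ro.from_euler("xyz",[roll,pitch,yaw],degrees=True)
    print("shift cm",(R0.inv().apply(np.array(p)-s["tcp_pos"])*100).round(2),"turn",(R0.inv()*R1).as_rotvec().round(4),"t",s["time_s"])
def wray(cap,row,col):
    K=cap["intrinsics"];u=(col-K[0][2])/K[0][0];v=(row-K[1][2])/K[1][1];th=np.hypot(u,v);k=np.sinc(th/np.pi)
    T=np.array(cap["camera_from_world"]);R=T[:3,:3]
    return -R.T@T[:3,3],R.T@np.array([u*k,-v*k,-np.cos(th)])
def watz(cap,rc,z):
    o,d=wray(cap,*rc);return (o+d*(z-o[2])/d[2]).round(4)
E
python3 - <<'E'
from look import *
a=viewer.capture("scene");b=viewer.capture("side")
for n,p,q in [("strut",(230,329),(293,281)),("grip",(217,354),(312,246)),("seat",(309,241),(206,369)),("fork",(293,256),(215,356))]: print(n,*tri(a,p,b,q))
w=viewer.capture("wrist");T=np.array(w["camera_from_world"]);print(-T[:3,:3].T@T[:3,3],T[2,:3],w["intrinsics"])
go([.53,-.25,.30],-80)
E
```

```text
strut [0.4675 0.2016 0.0229] 0.0037
grip [0.4743 0.3011 0.0209] 0.0004
seat [ 0.5571 -0.2068  0.0562] 0.0038
fork [ 0.5457 -0.1454  0.0571] 0.0104
[ 0.14328874 -0.66329141  0.3858262 ] [-0.26147197 -0.08708428  0.96127454] [[371.64829954   0.         321.55814366]
 [  0.         371.64829954 235.61402492]
 [  0.           0.           1.        ]]
shift cm [-42.33  26.97 -10.59] turn [ 0.      0.     -1.4225] t 1.05
```

Emit:
{"method": "move_arm", "body": {"targets": [[[-5, 3, -2], [0, 0, -0.16]], [[-10, 6.5, -4.5], [0, 0, -0.34]], [[-15, 9.5, -7], [0, 0, -0.52]], [[-20, 12.5, -9], [0, 0, -0.7]], [[-25, 15.5, -10.5], [0, 0, -0.88]]], "jaw": 8.7}}

```text
time_s: 1.68
tcp_pos: [0.4023, -0.4133, 0.3001]
eef_rot: [-179.9, -0.0, -110.8]
contact_force: [1.1, -0.5, 0.3]
gripper_width: 0.0871
gripper_force: 0.0
```

```bash
python3 -c "
from look import *
print(r.get_state()['tcp_pos']);go([.53,-.25,.30],-80)"
```

```text
[ 0.402308   -0.41333276  0.30011   ]
shift cm [-1.98e+01 -6.15e+00  1.00e-02] turn [-0.0013 -0.0008 -0.5367] t 1.675
```

Emit:
{"method": "move_arm", "body": {"targets": [[[-5, -1.5, 0], [0, 0, -0.17]], [[-10, -3, 0], [0, 0, -0.35]], [[-15, -4.6, 0], [0, 0, -0.5]], [[-19.5, -6.1, 0], [0, 0, -0.535]], [[-19.5, -6.1, 0], [0, 0, -0.535]]]}}

```text
time_s: 2.3
tcp_pos: [0.53, -0.2523, 0.2983]
eef_rot: [180.0, 0.0, -80.2]
contact_force: [-0.8, -1.2, -0.3]
gripper_width: 0.0872
gripper_force: 0.0
```

```bash
python3 - <<'E'
from look import *
w=viewer.capture("wrist");cv2.imwrite("pics/w1.png",w["image"]);print(r.get_state()['tcp_pos'],r.get_state()['eef_rot'])
for k,z in dict(seat=.052,fork=.052,holder=0,strut_center=.022,grip_center=.022).items():
    for p in pinpoint(k,"wrist")[:3]: print(k,round(p["score"],2),np.round(p["location"]),watz(w,p["location"],z))
E
```

```text
[ 0.52902619 -0.25352256  0.29851748] [ 1.79974947e+02  7.41481269e-03 -8.02964569e+01]
seat 0.64 [224. 294.] [ 0.5569 -0.2099  0.052 ]
grip_center 0.78 [269. 435.] [ 0.3549 -0.1717  0.022 ]
```

View pics/w1.png

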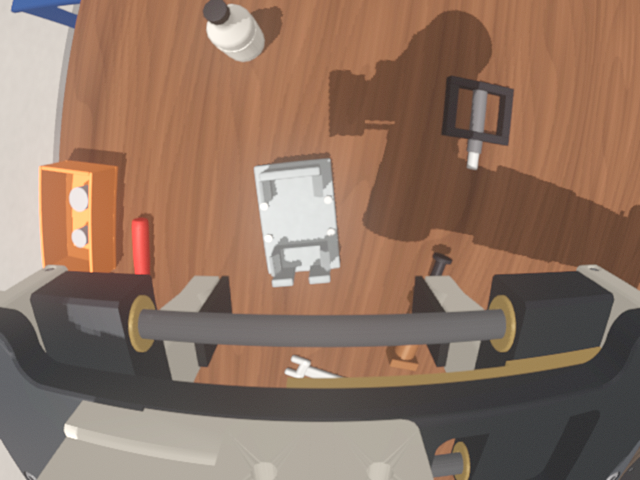

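The wrist picture shows the whole holder. Its base corners are near (255,165), (330,157), (340,268) and (270,277), and the fork prongs are at the bottom around (283,282) and (319,280).

```bash
python3 - <<'E'
from look import *
im=cv2.imread("pics/w1.png");c=im[140:300,235:360]
cv2.imwrite("pics/w1c.png",cv2.resize(c,None,fx=4.6,fy=3.7,interpolation=cv2.INTER_CUBIC))
w=viewer.capture("wrist")
for rc in [(165,255),(157,330),(268,340),(277,270)]: print(watz(w,rc,.01))
print(watz(w,(281,301),.07))
for m in outline_of("holder","wrist")[:1]: print(m["score"],m["box"])
E
```

```text
[ 0.6183 -0.2728  0.01  ]
[ 0.5235 -0.2982  0.01  ]
[ 0.4841 -0.1507  0.01  ]
[ 0.5785 -0.121   0.01  ]
[ 0.5352 -0.1482  0.07  ]
0.94 [257.0, 161.0, 340.1, 290.1]
```

View pics/w1c.png

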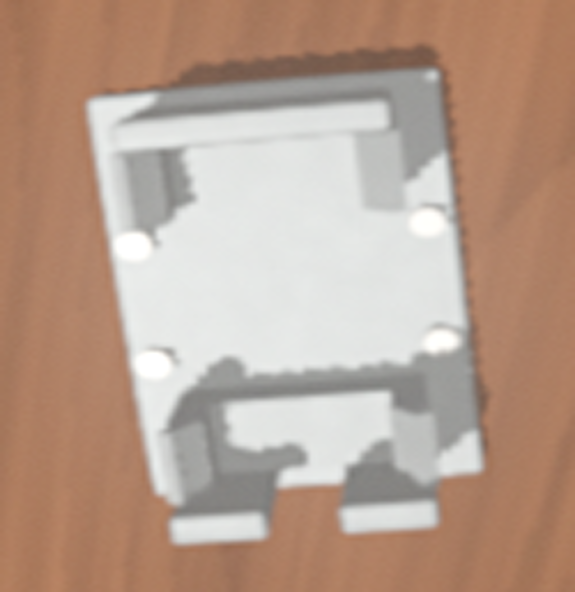

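```bash
python3 - <<'E'
from look import *
from scipy.optimize import least_squares
w=viewer.capture("wrist")
obs=[((90,100),(-.075,-.05,.01)),((440,70),(-.075,.05,.01)),((483,470),(.075,.05,.01)),((157,495),(.075,-.05,.01)),((305.5,535),(.07,0,.07)),((304,511),(.06,0,.07))]
P=np.array([o[1] for o in obs]);rc=[(140+o[0][1]/3.7-.5,235+o[0][0]/4.6-.5) for o in obs]
M=np.array([watz(w,q,p[2])[:2] for q,p in zip(rc,P)])
def f(x,res=True):
    c,s=np.cos(x[2]),np.sin(x[2]);return (P[:,:2]@np.array([[c,s],[-s,c]])+x[:2]-M).ravel()
S=least_squares(f,[.557,-.21,1.8],loss="soft_l1",f_scale=.002);print(S.x,np.degrees(S.x[2]),(f(S.x)*1000).round(1))
E
```

```text
[ 0.55225854 -0.21131586  1.83041996] 104.8753384280491 [ 0.4 -0.4  0.1 -0.3 -0.6  1.   0.1  0.2 -0.5  0.3  0.5 -0.8]
```

```bash
python3 -c "
from look import *
go([.467,.15,.27],-94)"
```

```text
shift cm [-40.99  -0.69   2.89] turn [-2.000e-04 -1.000e-04  2.356e-01] t 2.75
```

Emit:
{"method": "move_arm", "body": {"targets": [[[-5.5, 0, 0], [0, 0, 0.03]], [[-11.5, 0, 0], [0, 0, 0.07]], [[-17.5, -0.2, 0.5], [0, 0, 0.12]], [[-23.5, -0.3, 1], [0, 0, 0.16]], [[-29, -0.5, 1.5], [0, 0, 0.2]]]}}

```text
time_s: 3.38
tcp_pos: [0.4845, 0.0335, 0.2841]
eef_rot: [-179.9, 0.0, -92.0]
contact_force: [1.1, 1.2, -0.6]
gripper_width: 0.0872
gripper_force: 0.0
```

Emit:
{"method": "move_arm", "body": {"targets": [[[-5, 0, 0.5], [0, 0, 0.02]], [[-9, 0, 1], [0, 0, 0.03]], [[-12, 0.2, 1.4], [0, 0, 0.036]], [[-12, 0.2, 1.4], [0, 0, 0.036]]]}}

```text
time_s: 3.88
tcp_pos: [0.4868, 0.1534, 0.2693]
eef_rot: [180.0, -0.0, -93.9]
contact_force: [0.2, -0.5, -0.0]
gripper_width: 0.0873
gripper_force: 0.0
```

```bash
python3 - <<'E'
from look import *
w=viewer.capture("wrist");cv2.imwrite("pics/w2.png",w["image"]);print(r.get_state()['tcp_pos'],r.get_state()['eef_rot'])
for k in ("strut_center","grip_center"):
    for p in pinpoint(k,"wrist")[:4]: print(k,round(p["score"],2),np.round(p["location"]),watz(w,p["location"],.022))
E
```

```text
[0.48685729 0.15241504 0.2695749 ] [ 1.79979236e+02 -1.98504892e-02 -9.38865244e+01]
strut_center 0.56 [239. 345.] [0.461  0.2117 0.022 ]
grip_center 0.76 [265. 445.] [0.3311 0.2565 0.022 ]
grip_center 0.69 [308. 332.] [0.483  0.3046 0.022 ]
```

View pics/w2.png

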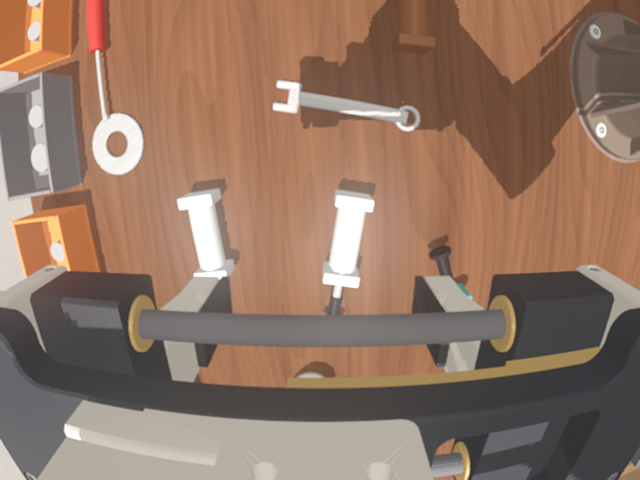

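The wrist view shows the target cartridge: its barrel is centred near (346,237), with collars at (353,201) and (341,274), and its rod runs to (333,310).

```bash
python3 - <<'E'
from look import *
w=viewer.capture("wrist");hsv=cv2.cvtColor(w["image"],cv2.COLOR_BGR2HSV)
m=((hsv[...,2]>115)&(hsv[...,1]<50)).astype(np.uint8);m[:, :300]=0;m[:,390:]=0;m[:170]=0;m[310:]=0
for y in range(186,306,3):
    xs=np.flatnonzero(m[y]); 
    if len(xs): print(y,xs.min(),xs.max(),len(xs),end=" | ")
A=[]
for y in range(216,258):
    xs=np.flatnonzero(m[y]);A.append(watz(w,(y,xs.mean()),.024)[:2])
A=np.array(A);k=np.polyfit(A[:,1],A[:,0],1);print("\naxis x=",k,"yaw",90-np.degrees(np.arctan(k[0])))
c=w["image"][180:325,295:395];cv2.imwrite("pics/w2c.png",cv2.resize(c,None,fx=4,fy=4,interpolation=cv2.INTER_CUBIC))
E
```

```text
192 336 351 16 | 195 335 368 34 | 198 335 371 37 | 201 335 373 39 | 204 335 374 40 | 207 335 374 40 | 210 338 373 36 | 213 337 372 36 | 216 337 365 29 | 219 336 365 30 | 222 336 364 29 | 225 335 364 30 | 228 335 363 29 | 231 334 362 29 | 234 334 362 29 | 237 333 361 29 | 240 333 361 29 | 243 332 360 29 | 246 332 360 29 | 249 331 359 29 | 252 331 359 29 | 255 330 358 29 | 258 329 358 30 | 261 329 358 30 | 264 324 357 34 | 267 324 357 34 | 270 323 358 36 | 273 323 358 36 | 276 323 359 37 | 279 323 360 38 | 282 323 360 38 | 285 325 359 35 | 288 334 358 22 | 291 333 342 10 | 294 333 341 9 | 297 333 341 9 | 300 335 338 4 | 303 334 341 5 | 
axis x= [0.22006117 0.41331775] yaw 77.5892385135459
```

View pics/w2c.png

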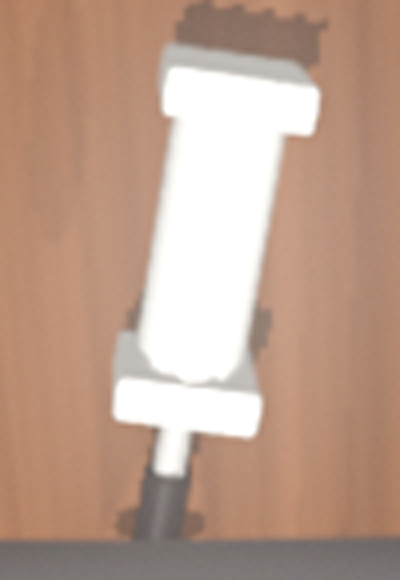

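```bash
python3 - <<'E'
from look import *
from scipy.optimize import least_squares
w=viewer.capture("wrist")
obs=[((167,65),(-.055,-.022)),((320,85),(-.055,.022)),((315,135),(-.041,.022)),((163,112),(-.041,-.022)),((117,375),(.041,-.022)),((262,395),(.041,.022)),((257,437),(.055,.022)),((113,418),(.055,-.022))]
P=np.array([o[1] for o in obs])
M=np.array([watz(w,(180+v/4-.4,295+u/4-.4),.044)[:2] for (u,v),_ in obs])
def f(x):
    c,s=np.cos(x[2]),np.sin(x[2]);return (P@np.array([[c,s],[-s,c]])+x[:2]-M).ravel()
x=least_squares(f,[.467,.2,1.5],loss="soft_l1",f_scale=.002).x;yaw=np.degrees(x[2]);print(x,yaw,(f(x)*1000).round(1))
u=np.array([np.cos(x[2]),np.sin(x[2])]);p=x[:2]+.008*u;go([*p,.14],yaw-180);go([*p,.007],yaw-180)
E
```

```text
[0.45947802 0.20957837 1.35520421] 77.64748134865711 [-0.7 -0.1 -0.1  0.7  0.9 -0.3  0.3  0.  -0.9  0.3 -0.2 -0.2  0.8 -0.4
 -0.1 -0.1]
shift cm [-6.42  3.06 13.01] turn [-0.0004  0.0003  0.1455] t 4.125
shift cm [-6.41  3.06 26.31] turn [-0.0004  0.0003  0.1455] t 4.125
```

Emit:
{"method": "move_arm", "body": {"targets": [[[-2, 1, 4], [0, 0, 0.05]], [[-4, 2, 8], [0, 0, 0.1]], [[-6.4, 3.1, 12], [0, 0, 0.146]], [[-6.4, 3.1, 13], [0, 0, 0.146]], [[-6.4, 3.1, 13], [0, 0, 0.146]]]}}

```text
time_s: 4.75
tcp_pos: [0.4608, 0.2173, 0.1399]
eef_rot: [180.0, -0.0, -102.3]
contact_force: [-0.0, 0.1, 1.1]
gripper_width: 0.0871
gripper_force: 0.0
```

```bash
python3 - <<'E'
from look import *
w=viewer.capture("wrist");cv2.imwrite("pics/w3.png",w["image"]);s=r.get_state();print(s['tcp_pos'],s['eef_rot'])
T=np.array(w["camera_from_world"]);K=np.array(w["intrinsics"]);im=w["image"].copy()
def wproj(p):
    q=T[:3,:3]@p+T[:3,3];q=q*[1,-1,-1];th=np.arctan2(np.hypot(q[0],q[1]),q[2]);a=np.arctan2(q[1],q[0]);return K[0,2]+K[0,0]*th*np.cos(a),K[1,2]+K[0,0]*th*np.sin(a)
c,si=np.cos(1.3552),np.sin(1.3552)
for lx in (-.055,-.041,.041,.055):
    for ly in (-.022,.022):
        u=wproj(np.array([.4595+c*lx-si*ly,.2096+si*lx+c*ly,.044]));cv2.circle(im,(int(round(u[0])),int(round(u[1]))),2,(0,0,255),-1)
cv2.imwrite("pics/w3m.png",im)
E
```

```text
[0.46132483 0.21767644 0.14072153] [-1.79946200e+02  3.31411862e-02 -1.02316789e+02]
```

View pics/w3m.png

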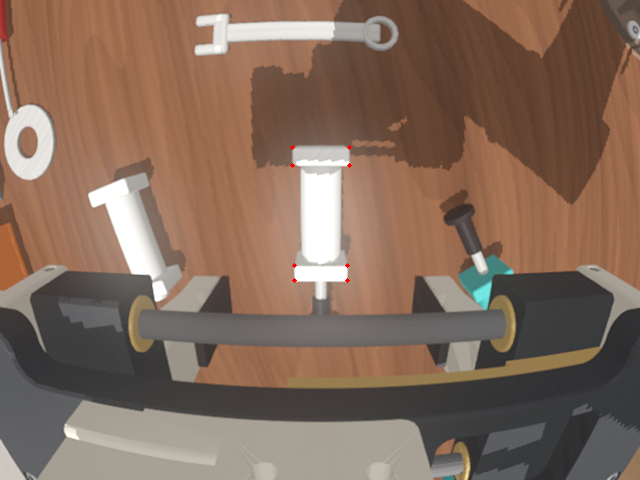

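The predicted collar corners (red) fall exactly on the collars at (293–350,147) and (294–348,280). The grasp pose is good, so I'm descending.

Emit:
{"method": "move_arm", "body": {"targets": [[[-0.05, 0.05, 3.5], [0, 0, 0]], [[-0.05, 0.05, 7.5], [0, 0, 0]], [[-0.05, 0.05, 11], [0, 0, 0]], [[-0.05, 0.05, 13], [0, 0, 0]], [[-0.05, 0.05, 13.4], [0, 0, 0]]]}}

```text
time_s: 5.42
tcp_pos: [0.4607, 0.2182, 0.0059]
eef_rot: [-180.0, -0.0, -102.4]
contact_force: [0.3, -0.3, 0.5]
gripper_width: 0.0868
gripper_force: 0.0
```

Emit:
{"method": "move_arm", "body": {"targets": [[[0, 0, 0], [0, 0, 0]], [[0, 0, 0], [0, 0, 0]], [[0, 0, 0], [0, 0, 0]], [[0, 0, 0], [0, 0, 0]], [[0, 0, 0], [0, 0, 0]]], "jaw": 2.8, "squeeze": 35}}

```text
time_s: 6.05
tcp_pos: [0.4601, 0.2188, 0.0059]
eef_rot: [-180.0, 0.0, -102.3]
contact_force: [-0.2, 0.0, 0.5]
gripper_width: 0.0424
gripper_force: 0.0
```

Emit:
{"method": "move_arm", "body": {"targets": [[[0, 0, 0], [0, 0, 0]], [[0, 0, 0], [0, 0, 0]], [[0, 0, 0], [0, 0, 0]], [[0, 0, 0], [0, 0, 0]]]}}

```text
time_s: 6.55
tcp_pos: [0.4601, 0.2187, 0.0057]
eef_rot: [180.0, -0.0, -102.3]
contact_force: [0.2, 0.2, 0.2]
gripper_width: 0.0275
gripper_force: 0.0
```

Emit:
{"method": "move_arm", "body": {"targets": [[[0, 0, -0.5], [0, 0, 0]], [[0, 0, -2], [0, 0, 0]], [[0, 0, -5], [0, 0, 0]], [[0, 0, -9], [0, 0, 0]], [[0, 0, -11], [0, 0, 0]]]}}

```text
time_s: 7.18
tcp_pos: [0.4611, 0.2194, 0.1192]
eef_rot: [-179.9, 0.2, -102.3]
contact_force: [0.4, 1.4, -0.1]
gripper_width: 0.0282
gripper_force: 0.0
```

```bash
python3 - <<'E'
from look import *
s=r.get_state();print(s['tcp_pos'],s['eef_rot'],s['gripper_width'],s['gripper_force'],s['contact_force'],s['moment'])
y=np.radians(104.875);p=np.array([.5523,-.2113])+.008*np.array([np.cos(y),np.sin(y)]);print(p);go([*p,.117],104.875-180)
w=viewer.capture("wrist");cv2.imwrite("pics/w4.png",w["image"])
E
```

```text
[0.46107533 0.21938363 0.11922751] [-179.85918031    0.18260502 -102.30192094] 0.028225072968231863 0.0 [ 0.43301336  1.41327242 -0.06814593] [ 0.057015    0.06976586 -0.03246232]
[ 0.55024631 -0.20356809]
shift cm [ 39.42 -17.72   0.14] turn [-0.0032  0.0025 -0.4743] t 7.175
```

View pics/w4.png

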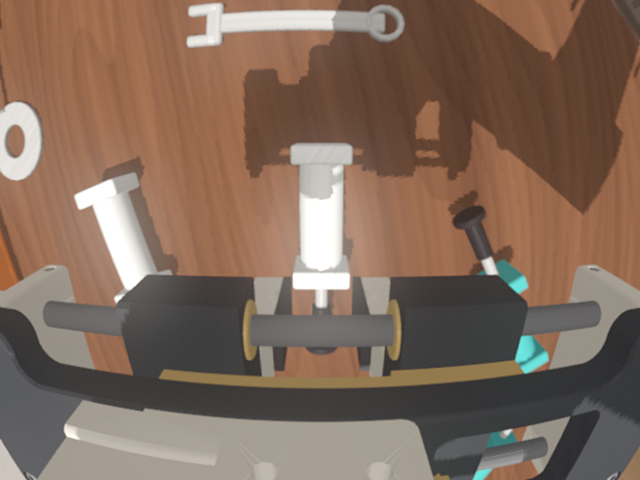

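The picture shows the cartridge still on the bench: collars at (321,153) and (321,275), same size as before. The fingers closed to 28 mm without holding it. I'll open, go down again, and look from all three cameras in one composite.

Emit:
{"method": "move_arm", "body": {"targets": [[[0, 0, 0], [0, 0, 0]], [[0, 0, 0], [0, 0, 0]], [[0, 0, 0], [0, 0, 0]], [[0, 0, 0], [0, 0, 0]], [[0, 0, 0], [0, 0, 0]]], "jaw": 8.7}}

```text
time_s: 7.85
tcp_pos: [0.46, 0.2186, 0.1154]
eef_rot: [180.0, -0.0, -102.3]
contact_force: [0.5, -0.7, 0.4]
gripper_width: 0.0722
gripper_force: 0.0
```

Emit:
{"method": "move_arm", "body": {"targets": [[[0, 0, 0], [0, 0, 0]], [[0, 0, 3], [0, 0, 0]], [[0, 0, 7], [0, 0, 0]], [[0, 0, 10], [0, 0, 0]], [[0, 0, 11], [0, 0, 0]]]}}

```text
time_s: 8.48
tcp_pos: [0.4593, 0.2178, 0.0042]
eef_rot: [179.9, -0.2, -102.3]
contact_force: [-0.0, -0.4, 0.4]
gripper_width: 0.0869
gripper_force: 0.0
```

```bash
python3 - <<'E'
from look import *
s=r.get_state();print(s['tcp_pos'],s['gripper_width'],r.grip_point_offset,s['joints'])
out=[]
for n in ("scene","side"):
    c=viewer.capture(n);im=c["image"].copy();u,v=proj(c,s['tcp_pos']);print(n,u,v)
    u,v=int(u),int(v);u0=min(max(u-50,0),540);v0=max(v-60,0);cr=cv2.resize(im[v0:v0+100,u0:u0+100],(390,390),interpolation=cv2.INTER_CUBIC)
    for p,col in ((s['tcp_pos'],(0,0,255)),(np.array([.4595,.2096,.022]),(0,255,0)),(np.array([.4809,.3073,.022]),(255,0,0))):
        a,b=proj(c,p);cv2.circle(cr,(int((a-u0)*3.9),int((b-v0)*3.9)),3,col,1)
    out.append(cr)
w=viewer.capture("wrist")["image"];wr=cv2.resize(w[120:360,150:490],(295,208))
top=np.hstack(out);bot=np.zeros((208,780,3),np.uint8);bot[:,:295]=wr
cv2.imwrite("pics/comp.png",np.vstack([top,bot]))
for n in ("scene","side","wrist"):
    for k in ("strut_center","grip_center"):
        for p in pinpoint(k,n)[:5]: print(n,k,round(p["score"],2),np.round(p["location"]))
E
```

```text
[0.45925993 0.21777928 0.00416765] 0.08686732015255233 -0.0188 [ 4.75355681e+01  1.72356638e+01 -3.34466117e+01 -7.75942381e-03
 -3.94943551e+01 -5.98545561e+01]
scene 330.9912859491849 231.97999476858442
side 279.22443877226414 304.37523942329426
scene strut_center 0.91 [228. 327.]
scene strut_center 0.7 [167. 369.]
scene strut_center 0.69 [305. 387.]
scene strut_center 0.58 [258. 229.]
scene strut_center 0.49 [192. 321.]
scene grip_center 0.75 [327. 115.]
scene grip_center 0.72 [274. 194.]
scene grip_center 0.57 [207. 310.]
scene grip_center 0.51 [216. 355.]
side strut_center 0.92 [414. 179.]
side strut_center 0.8 [268. 391.]
side strut_center 0.71 [362. 282.]
side strut_center 0.62 [295. 283.]
side grip_center 0.61 [335. 308.]
side grip_center 0.5 [400. 239.]
side grip_center 0.43 [252. 419.]
wrist strut_center 0.61 [263. 319.]
```

View pics/comp.png

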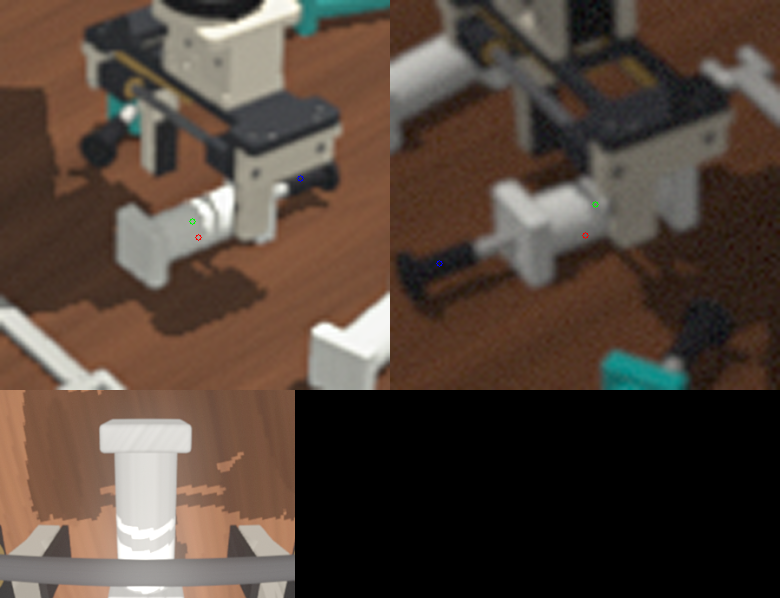

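In both views the fingers straddle the barrel correctly: scene crop (205,215), side crop (600,200). I'll close fully this time.

Emit:
{"method": "move_arm", "body": {"targets": [[[0, 0, -0.2], [0, 0, 0]], [[0, 0, -0.2], [0, 0, 0]], [[0, 0, -0.2], [0, 0, 0]], [[0, 0, -0.2], [0, 0, 0]], [[0, 0, -0.2], [0, 0, 0]]], "jaw": 0, "squeeze": 40}}

```text
time_s: 9.55
tcp_pos: [0.4601, 0.2186, 0.0077]
eef_rot: [180.0, -0.0, -102.3]
contact_force: [0.4, 0.9, 0.5]
gripper_width: 0.0421
gripper_force: 0.0
```

Emit:
{"method": "move_arm", "body": {"targets": [[[0, 0, 0], [0, 0, 0]], [[0, 0, 0], [0, 0, 0]], [[0, 0, 0], [0, 0, 0]], [[0, 0, 0], [0, 0, 0]], [[0, 0, 0], [0, 0, 0]]]}}

```text
time_s: 10.18
tcp_pos: [0.4601, 0.2187, 0.0077]
eef_rot: [180.0, 0.0, -102.3]
contact_force: [0.5, 0.6, -0.6]
gripper_width: 0.0001
gripper_force: 0.0
```

The jaws closed to 0 with nothing between them, so I'll check what happened to the cartridge and where the fingertips actually are.

```bash
python3 - <<'E'
from look import *
s=r.get_state();print(s['tcp_pos'],s['gripper_width'])
caps={n:viewer.capture(n) for n in ("scene","side","wrist")}
for n in caps:
    cv2.imwrite(f"pics/closed_{n}.png",caps[n]["image"])
    for k in ("strut_center","grip_center"):
        for p in pinpoint(k,n)[:5]: print(n,k,round(p["score"],2),np.round(p["location"]))
# wrist: barrel edges per row
h=cv2.cvtColor(caps["wrist"]["image"],cv2.COLOR_BGR2HSV)
for y in range(100,320,8):
    m=(h[y,:,1]<45)&(h[y,:,2]>90);xs=np.flatnonzero(m[230:410])+230
    print(y,(xs.min(),xs.max(),len(xs)) if len(xs) else None,end=" | ")
# compare finger height: silhouettes with earlier
print()
for n,p in (("scene",(330.99,231.98)),("side",(279.2,304.4))):
    old=cv2.imread("pics/comp.png");o=old[:390,:390] if n=="scene" else old[:390,390:780]
    u,v=map(int,p);new=caps[n]["image"][v-60:v+40,u-50:u+50];o=cv2.resize(o,(100,100),interpolation=cv2.INTER_AREA)
    d=(cv2.absdiff(o,new).max(2)>40).astype(np.uint8);k,_,st,ce=cv2.connectedComponentsWithStats(d)
    print(n,[(list(map(int,a[:5])),c.round().tolist()) for a,c in zip(st[1:],ce[1:]) if a[4]>15])
E
```

```text
[0.46010853 0.21868232 0.00774558] 0.00013674863020527014
scene strut_center 0.83 [256. 233.]
scene strut_center 0.74 [168. 369.]
scene strut_center 0.64 [227. 330.]
scene strut_center 0.64 [191. 325.]
scene strut_center 0.48 [208. 394.]
scene grip_center 0.7 [275. 196.]
scene grip_center 0.41 [217. 355.]
side strut_center 0.94 [265. 391.]
side strut_center 0.73 [364. 284.]
side strut_center 0.58 [294. 281.]
side grip_center 0.53 [313. 246.]
side grip_center 0.51 [403. 238.]
side grip_center 0.47 [332. 310.]
side grip_center 0.47 [250. 424.]
side grip_center 0.32 [297. 280.]
wrist strut_center 0.89 [265. 317.]
100 None | 108 None | 116 None | 124 None | 132 None | 140 None | 148 None | 156 (np.int64(272), np.int64(365), 94) | 164 (np.int64(266), np.int64(370), 105) | 172 (np.int64(266), np.int64(370), 105) | 180 (np.int64(266), np.int64(370), 105) | 188 (np.int64(268), np.int64(368), 101) | 196 (np.int64(283), np.int64(354), 72) | 204 (np.int64(283), np.int64(354), 72) | 212 (np.int64(283), np.int64(353), 71) | 220 (np.int64(284), np.int64(353), 70) | 228 (np.int64(284), np.int64(353
[... 290 characters left out ...]
47) | 292 (np.int64(305), np.int64(338), 23) | 300 (np.int64(304), np.int64(335), 15) | 308 (np.int64(310), np.int64(333), 10) | 316 (np.int64(310), np.int64(334), 25) | 
scene [([41, 0, 26, 7, 49], [54.0, 4.0]), ([37, 8, 6, 6, 18], [40.0, 10.0]), ([22, 10, 43, 49, 664], [45.0, 34.0]), ([58, 32, 28, 8, 34], [70.0, 36.0]), ([65, 47, 6, 4, 16], [68.0, 48.0]), ([17, 54, 12, 4, 34], [23.0, 56.0]), ([58, 69, 8, 5, 17], [61.0, 71.0])]
side [([16, 0, 15, 17, 126], [23.0, 8.0]), ([26, 15, 15, 22, 112], [33.0, 22.0]), ([51, 16, 13, 8, 53], [57.0, 20.0]), ([37, 33, 15, 13, 119], [44.0, 39.0]), ([54, 34, 14, 5, 19], [61.0, 36.0]), ([43, 47, 8, 6, 24], [46.0, 50.0]), ([57, 56, 11, 8, 50], [62.0, 60.0])]
```

```bash
python3 - <<'E'
import cv2,numpy as np
a=cv2.imread("pics/closed_scene.png")[165:265,275:375];b=cv2.imread("pics/closed_side.png")[230:330,215:315];w=cv2.imread("pics/closed_wrist.png")[140:400,200:440]
R=lambda i,s:cv2.resize(i,s,interpolation=cv2.INTER_CUBIC)
c=np.vstack([R(a,(300,300)),R(b,(300,300))]);cv2.imwrite("pics/comp2.png",np.hstack([c,R(w,(500,600))]))
E
```

```text
(no output)
```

View pics/comp2.png

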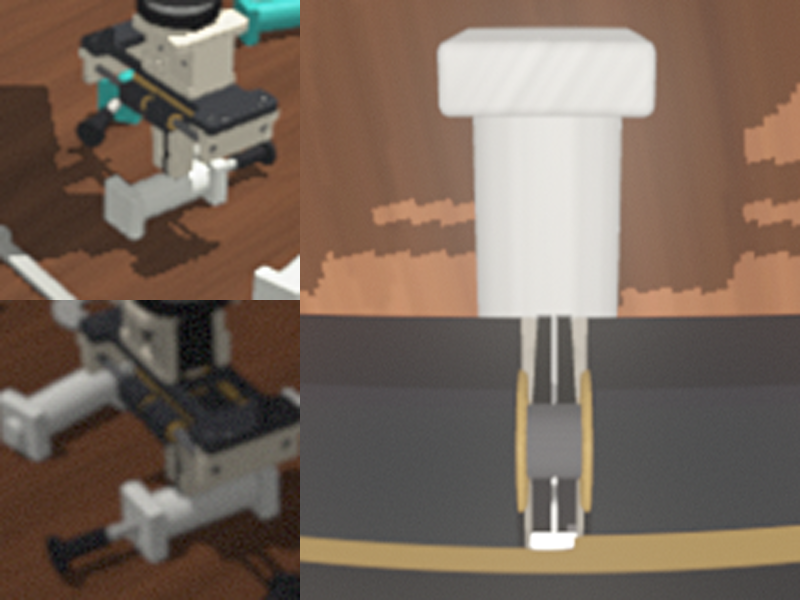

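The shut fingers meet the top of the barrel at wrist crop (552,318), and there is no barrel between them. Side and scene crops agree. I'll probe gently downward to learn where the real tip height is.

Emit:
{"method": "move_arm", "body": {"targets": [[[0, 0, 0.1], [0, 0, 0]], [[0, 0, 0.2], [0, 0, 0]]]}}

```text
time_s: 10.88
tcp_pos: [0.4603, 0.2187, 0.0065]
eef_rot: [-180.0, -0.0, -102.3]
contact_force: [-6.3, -0.6, 19.1]
gripper_width: 0.0002
gripper_force: 9.6
```

Emit:
{"method": "move_arm", "body": {"targets": [[[0, 0, 0.1], [0, 0, 0]], [[0, 0, 0.2], [0, 0, 0]]]}}

```text
time_s: 11.12
tcp_pos: [0.4604, 0.2188, 0.0063]
eef_rot: [-179.9, 0.0, -102.2]
contact_force: [-13.2, -3.1, 41.0]
gripper_width: 0.0004
gripper_force: 20.8
```

```bash
python3 - <<'E'
from look import *
import cv2
w=viewer.capture("wrist")["image"]
print(w[262:330:3,312:326:2].mean(2).astype(int).tolist())
print(w[270:300:3,300:340:3].mean(2).astype(int))
E
```

```text
[[227, 227, 227, 227, 227, 228, 229], [226, 227, 226, 227, 227, 228, 229], [226, 227, 226, 227, 227, 228, 228], [226, 227, 227, 226, 228, 227, 228], [226, 228, 227, 227, 228, 228, 229], [209, 165, 153, 152, 173, 208, 135], [189, 108, 87, 84, 141, 200, 95], [187, 95, 88, 86, 139, 199, 93], [183, 91, 86, 83, 139, 199, 93], [168, 88, 85, 83, 138, 198, 93], [150, 83, 83, 79, 137, 198, 92], [140, 82, 83, 79, 139, 199, 90], [138, 81, 82, 80, 136, 199, 86], [134, 78, 80, 77, 136, 199, 88], [120, 78, 80, 78, 136, 199, 87], [111, 75, 76, 78, 113, 183, 86], [98, 77, 77, 79, 109, 161, 80], [87, 78, 76, 76, 112, 159, 77], [112, 112, 112, 112, 114, 112, 113], [117, 117, 118, 117, 117, 117, 118], [124, 125, 123, 125, 126, 124, 124], [128, 129, 128, 128, 128, 128, 129], [130, 131, 131, 131, 131, 130, 133]]
[[218 223 225 223 227 227 226 228 228 228 226 221 220 220]
 [218 223 225 224 226 226 227 228 228 229 227 222 220 221]
 [216 222 223 223 223 206 207 226 191 191 210 220 218 218]
 [ 87  87 161 192 187  88  83 198  94  87 159 192 192  84]
 [ 89  90 163 192 189  87  86 198  95  87 142 193 192  87]
 [ 88  89 157 192 185  84  85 198  92  90 131 193 183  86]
 [ 89  89 142 193 170  84  84 197  94  86 115 193 181  87]
 [ 87  86 141 189 155  82  81 197  90  86  98 187 181  84]
 [ 86  85 139 187 146  81  80 197  90  83  97 186 177  84]
 [ 85  84 137 189 140  81  80 198  89  84  88 187 179  79]]
```

Contact came at TCP z≈0.0067, with the tips on the barrel's crown (z 0.039). So the real fingertips sit about 32 mm short of the reported TCP. I'll back off, open and go down by that much, checking for contact.

Emit:
{"method": "move_arm", "body": {"targets": [[[0, 0, -0.8], [0, 0, 0]], [[0, 0, -0.8], [0, 0, 0]], [[0, 0, -0.8], [0, 0, 0]], [[0, 0, -0.8], [0, 0, 0]], [[0, 0, -0.8], [0, 0, 0]]], "jaw": 8.7}}

```text
time_s: 11.8
tcp_pos: [0.46, 0.2185, 0.0114]
eef_rot: [180.0, -0.0, -102.3]
contact_force: [0.0, 0.6, 0.8]
gripper_width: 0.0454
gripper_force: 0.0
```

Emit:
{"method": "move_arm", "body": {"targets": [[[0, 0, 0], [0, 0, 0]], [[0, 0, 0], [0, 0, 0]], [[0, 0, 0], [0, 0, 0]], [[0, 0, 0.5], [0, 0, 0]], [[0, 0, 1], [0, 0, 0]]]}}

```text
time_s: 12.42
tcp_pos: [0.4601, 0.2186, 0.0014]
eef_rot: [180.0, 0.0, -102.3]
contact_force: [0.3, -0.1, -0.2]
gripper_width: 0.0863
gripper_force: 0.0
```

Emit:
{"method": "move_arm", "body": {"targets": [[[0, 0, 0.5], [0, 0, 0]], [[0, 0, 1], [0, 0, 0]], [[0, 0, 1.3], [0, 0, 0]], [[0, 0, 1.6], [0, 0, 0]], [[0, 0, 1.6], [0, 0, 0]]]}}

```text
time_s: 13.05
tcp_pos: [0.46, 0.2186, -0.0144]
eef_rot: [180.0, -0.0, -102.3]
contact_force: [-0.3, 0.0, -0.0]
gripper_width: 0.0874
gripper_force: 0.0
```

Emit:
{"method": "move_arm", "body": {"targets": [[[0, 0, 0.3], [0, 0, 0]], [[0, 0, 0.6], [0, 0, 0]], [[0, 0, 0.9], [0, 0, 0]], [[0, 0, 1.1], [0, 0, 0]], [[0, 0, 1.1], [0, 0, 0]]]}}

```text
time_s: 13.68
tcp_pos: [0.46, 0.2185, -0.0254]
eef_rot: [180.0, -0.0, -102.3]
contact_force: [0.6, -0.5, -0.3]
gripper_width: 0.0867
gripper_force: 0.0
```

Emit:
{"method": "move_arm", "body": {"targets": [[[0, 0, 0], [0, 0, 0]], [[0, 0, 0], [0, 0, 0]], [[0, 0, 0], [0, 0, 0]], [[0, 0, 0], [0, 0, 0]], [[0, 0, 0], [0, 0, 0]]], "jaw": 0, "squeeze": 35}}

```text
time_s: 14.3
tcp_pos: [0.4601, 0.2186, -0.0252]
eef_rot: [-180.0, 0.0, -102.3]
contact_force: [-0.0, -0.7, 0.4]
gripper_width: 0.0425
gripper_force: 0.0
```

Emit:
{"method": "move_arm", "body": {"targets": [[[0, 0, 0], [0, 0, 0]], [[0, 0, 0], [0, 0, 0]], [[0, 0, 0], [0, 0, 0]]]}}

```text
time_s: 14.68
tcp_pos: [0.4603, 0.2188, -0.0252]
eef_rot: [-180.0, 0.0, -102.3]
contact_force: [1.1, 0.2, -0.3]
gripper_width: 0.0332
gripper_force: 35.0
```

Emit:
{"method": "move_arm", "body": {"targets": [[[0, 0, -0.5], [0, 0, 0]], [[0, 0, -2], [0, 0, 0]], [[0, 0, -5], [0, 0, 0]], [[0, 0, -9], [0, 0, 0]], [[0, 0, -12], [0, 0, 0]]]}}

```text
time_s: 15.3
tcp_pos: [0.4601, 0.2187, 0.0972]
eef_rot: [-180.0, 0.1, -102.3]
contact_force: [0.2, 0.9, -4.5]
gripper_width: 0.0332
gripper_force: 35.0
```

```bash
python3 - <<'E'
from look import *
s=r.get_state();print(s['tcp_pos'],s['eef_rot'],s['gripper_width'],s['gripper_force'],s['contact_force'],s['moment'])
y=np.radians(104.875);p=np.array([.5523,-.2113])+.009*np.array([np.cos(y),np.sin(y)]);print(p);go([*p,.095],104.875-180)
w=viewer.capture("wrist");cv2.imwrite("pics/held.png",w["image"])
h=cv2.cvtColor(w["image"],cv2.COLOR_BGR2HSV)
for q in range(100,280,8):
    m=(h[q,:,1]<45)&(h[q,:,2]>90);xs=np.flatnonzero(m[200:440])+200
    print(q,(xs.min(),xs.max(),len(xs)) if len(xs) else None,end=" | ")
E
```

```text
[0.46008287 0.21871037 0.09723033] [-1.79962965e+02  6.91732829e-02 -1.02317116e+02] 0.033223090588456065 34.99879002571106 [ 0.21179134  0.86650224 -4.49722679] [ 0.11421249  0.02504752 -0.0100221 ]
[ 0.5499896  -0.20260161]
shift cm [ 39.24 -17.77   0.19] turn [-0.0009  0.001  -0.4746] t 15.3
100 None | 108 None | 116 None | 124 None | 132 None | 140 None | 148 None | 156 (np.int64(276), np.int64(367), 92) | 164 (np.int64(261), np.int64(383), 123) | 172 (np.int64(256), np.int64(387), 132) | 180 (np.int64(257), np.int64(387), 131) | 188 (np.int64(257), np.int64(387), 131) | 196 (np.int64(257), np.int64(386), 130) | 204 (np.int64(260), np.int64(383), 124) | 212 (np.int64(279), np.int64(365), 87) | 220 (np.int64(279), np.int64(364), 86) | 228 (np.int64(280), np.int64(364), 85) | 236 (np.int64(280), np.int64(363), 84) | 244 (np.int64(280), np.int64(363), 84) | 252 (np.int64(281), np.int64(363), 83) | 260 (np.int64(281), np.int64(363), 83) | 268 (np.int64(281), np.int64(362), 82) | 276 (np.int64(281), np.int64(362), 82) |
```

Emit:
{"method": "move_arm", "body": {"targets": [[[3, -1.4, 0], [0, 0, -0.03]], [[8, -3.6, -0.5], [0, 0, -0.1]], [[13, -5.9, -0.5], [0, 0, -0.18]], [[18, -8.2, -0.5], [0, 0, -0.27]], [[23, -10.5, -0.5], [0, 0, -0.36]]]}}

```text
time_s: 15.98
tcp_pos: [0.5134, -0.0301, 0.1002]
eef_rot: [-180.0, 0.0, -81.5]
contact_force: [0.7, 0.8, -3.5]
gripper_width: 0.0331
gripper_force: 35.0
```

```bash
python3 -c "
from look import *
go([.55,-.2026,.095],-75.125)"
```

```text
shift cm [17.6  -1.08  0.51] turn [-0.0003  0.0003 -0.1114] t 15.975
```

Emit:
{"method": "move_arm", "body": {"targets": [[[5, -0.3, 0], [0, 0, -0.03]], [[10, -0.6, 0], [0, 0, -0.07]], [[14.5, -0.9, 0], [0, 0, -0.1]], [[17, -1, 0], [0, 0, -0.11]], [[17, -1, 0], [0, 0, -0.11]]]}}

```text
time_s: 16.6
tcp_pos: [0.5475, -0.1968, 0.0994]
eef_rot: [179.9, 0.0, -75.5]
contact_force: [0.4, -0.2, -4.6]
gripper_width: 0.033
gripper_force: 35.0
```

```bash
python3 - <<'E'
from look import *
s=r.get_state();print(s['tcp_pos'],s['eef_rot'],s['moment'])
go([.55,-.2026,.095],-75.125)
w=viewer.capture("wrist");T=np.array(w["camera_from_world"]);K=np.array(w["intrinsics"]);im=w["image"]
h=cv2.cvtColor(im,cv2.COLOR_BGR2HSV)
for q in list(range(60,280,8)):
    m=(h[q,:,1]<60)&(h[q,:,2]>90);xs=np.flatnonzero(m[180:460])+180
    print(q,(int(xs.min()),int(xs.max()),len(xs)) if len(xs) else None,end=" | ")
def wproj(p):
    q=T[:3,:3]@p+T[:3,3];q=q*[1,-1,-1];th=np.arctan2(np.hypot(q[0],q[1]),q[2]);a=np.arctan2(q[1],q[0]);return round(K[0,2]+K[0,0]*th*np.cos(a)),round(K[1,2]+K[0,0]*th*np.sin(a))
y=np.radians(104.875);R=np.array([[np.cos(y),-np.sin(y),0],[np.sin(y),np.cos(y),0],[0,0,1]])
print()
for q in [(-.075,-.05,.01),(-.075,.05,.01),(-.07,-.026,.056),(.075,.05,.01),(.0,.05,.01)]: print(q,wproj(R@q+[.5523,-.2113,0]))
cv2.imwrite("pics/over.png",im)
# tilt check: far collar top edges expected if level
c=s['tcp_pos'];u=R[:,0]
print("collar exp",[wproj(np.array([*(c[:2]+u[:2]*lx),c[2]+.051+.0+dz])+R[:,1]*ly) for lx,dz in ((-.064,.0),(-.05,.0)) for ly in (-.022,.022)])
E
```

```text
[ 0.54749962 -0.1967645   0.09942291] [ 1.79948326e+02  2.24772052e-02 -7.55433065e+01] [ 0.09127037  0.15907944 -0.04334691]
shift cm [ 0.63 -0.1   0.44] turn [ 0.0009  0.0004 -0.0073] t 16.6
60 None | 68 None | 76 None | 84 None | 92 None | 100 None | 108 None | 116 (263, 379, 117) | 124 (248, 380, 133) | 132 (248, 380, 133) | 140 (248, 380, 133) | 148 (249, 380, 132) | 156 (249, 380, 132) | 164 (249, 383, 135) | 172 (250, 387, 138) | 180 (250, 387, 138) | 188 (250, 387, 138) | 196 (251, 386, 136) | 204 (251, 384, 134) | 212 (252, 379, 128) | 220 (252, 379, 128) | 228 (253, 379, 127) | 236 (253, 379, 127) | 244 (254, 379, 126) | 252 (254, 378, 125) | 260 (255, 378, 124) | 268 (256, 378, 123) | 276 (256, 392, 136) | 
(-0.075, -0.05, 0.01) (253, 112)
(-0.075, 0.05, 0.01) (386, 111)
(-0.07, -0.026, 0.056) (277, 115)
(0.075, 0.05, 0.01) (380, 296)
(0.0, 0.05, 0.01) (384, 208)
collar exp [(262, 159), (378, 158), (264, 195), (377, 195)]
```

```bash
cat > fit.py <<'E'
from look import *
from scipy.optimize import least_squares
w=viewer.capture("wrist");h=cv2.cvtColor(w["image"],cv2.COLOR_BGR2HSV).astype(float)
S=cv2.GaussianBlur(h[...,1],(3,3),0)
def cross(v,idx):  # subpixel crossing of saturation 70
    i=np.flatnonzero((v[:-1]-70)*(v[1:]-70)<0);return [idx[k]+(v[k]-70)/(v[k]-v[k+1]) for k in i]
L=[];Rr=[];F=[]
for q in range(124,272,6):
    c=cross(S[q,225:300],np.arange(225,300)); 
    if c: L.append(watz(w,(q,c[0]),.01)[:2])
for q in list(range(122,160,4))+list(range(214,266,6)):
    c=cross(S[q,345:420],np.arange(345,420))
    if c: Rr.append(watz(w,(q,c[-1]),.01)[:2])
for q in range(262,376,6):
    c=cross(S[85:130,q],np.arange(85,130))
    if c: F.append(watz(w,(c[0],q),.01)[:2])
L,Rr,F=map(np.array,(L,Rr,F))
def f(x):
    c,s=np.cos(x[2]),np.sin(x[2]);loc=lambda A:(A-x[:2])@np.array([[c,-s],[s,c]])
    return np.r_[loc(L)[:,1]+.05,loc(Rr)[:,1]-.05,loc(F)[:,0]+.075]
o=least_squares(f,[.5523,-.2113,1.83],loss="soft_l1",f_scale=.001);e=f(o.x)*1000
print(len(L),len(Rr),len(F),o.x,np.degrees(o.x[2]),"resid mm",e.round(1))
s=r.get_state();y=o.x[2];print(s["tcp_pos"],s["eef_rot"][2]+180);go([o.x[0]+.009*np.cos(y),o.x[1]+.009*np.sin(y),s["tcp_pos"][2]],np.degrees(y)-180)
E
python3 fit.py
```

```text
25 19 19 [ 0.55514311 -0.20779537  1.83726347] 105.26744258254449 resid mm [-0.4 -0.3 -0.3 -0.4 -0.4 -0.6 -0.4 -0.5 -0.5 -0.4 -0.6 -0.5 -0.6 -0.6
 -0.6 -0.7 -0.6 -0.6 -0.6 -0.5 -0.6 -0.7 -0.4 -0.5 -0.4  0.4  0.5  0.5
  0.5  0.6  0.7  0.6  0.7  0.7  0.7  0.9  1.   1.   1.1  1.   0.9  1.
  1.   1.   0.1  0.1  0.1  0.   0.1  0.1 -0.1 -0.2 -0.2 -0.1 -0.1 -0.
 -0.1  0.  -0.   0.1  0.1  0.1  0. ]
[ 0.54736504 -0.19510517  0.09951698] 104.54512885036264
shift cm [ 0.52 -0.42 -0.  ] turn [ 0.0007  0.0007 -0.0126] t 16.7
```

Emit:
{"method": "move_arm", "body": {"targets": [[[0.3, -0.2, 0], [0, 0, -0.006]], [[0.5, -0.4, 0], [0, 0, -0.0126]], [[0.5, -0.4, 1], [0, 0, -0.0126]], [[0.5, -0.4, 2], [0, 0, -0.0126]], [[0.5, -0.4, 2], [0, 0, -0.0126]]]}}

```text
time_s: 17.32
tcp_pos: [0.5521, -0.1988, 0.0782]
eef_rot: [179.8, 0.1, -74.7]
contact_force: [-0.7, -0.4, -3.9]
gripper_width: 0.0332
gripper_force: 35.0
```

```bash
python3 fit.py | tail -2; python3 fit.py | head -1|cut -c1-80
```

```text
[ 0.55263001 -0.1989601   0.07892333] 105.33675858799671
shift cm [ 0.05 -0.02 -0.  ] turn [0.0016 0.0005 0.0017] t 17.375
25 19 18 [ 0.55536236 -0.20802216  1.83676004] 105.23859837910186 resid mm [-0.4
```

Emit:
{"method": "move_arm", "body": {"targets": [[[0.05, 0, 1.5], [0, 0, 0]], [[0.05, 0, 3], [0, 0, 0]], [[0.05, 0, 4.2], [0, 0, 0]], [[0.05, 0, 5.2], [0, 0, 0]], [[0.05, 0, 5.8], [0, 0, 0]]]}}

```text
time_s: 18.05
tcp_pos: [0.5531, -0.1996, 0.0208]
eef_rot: [179.9, 0.0, -74.7]
contact_force: [0.5, -0.2, -4.1]
gripper_width: 0.033
gripper_force: 35.0
```

Emit:
{"method": "move_arm", "body": {"targets": [[[0, 0, 0.4], [0, 0, 0]], [[0, 0, 0.8], [0, 0, 0]], [[0, 0, 1.1], [0, 0, 0]], [[0, 0, 1.4], [0, 0, 0]], [[0, 0, 1.4], [0, 0, 0]]]}}

```text
time_s: 18.68
tcp_pos: [0.5532, -0.1995, 0.0076]
eef_rot: [180.0, 0.0, -74.7]
contact_force: [-0.8, -0.3, -4.1]
gripper_width: 0.0333
gripper_force: 35.0
```

Emit:
{"method": "move_arm", "body": {"targets": [[[0, 0, 0.1], [0, 0, 0]], [[0, 0, 0.2], [0, 0, 0]], [[0, 0, 0.25], [0, 0, 0]], [[0, 0, 0.25], [0, 0, 0]]]}}

```text
time_s: 19.18
tcp_pos: [0.5533, -0.1995, 0.0052]
eef_rot: [180.0, 0.0, -74.7]
contact_force: [-0.4, -0.2, -3.8]
gripper_width: 0.033
gripper_force: 35.0
```

```bash
python3 - <<'E'
from look import *
s=r.get_state();print(s['tcp_pos'],s['contact_force'],s['moment'],s['gripper_force'])
a=viewer.capture("scene")
ps={n:None for n in("scene","side")}
b=viewer.capture("side")
for k in("strut_center","grip_center","seat"):
    for n,c in (("scene",a),("side",b)):
        for p in pinpoint(k,n)[:6]:
            e=np.array([.5554,-.2080,.052]) if k!="grip_center" else np.array([.5554-.0263,-.208+.0965,.052])
            u,v=proj(c,e)
            if abs(p["location"][1]-u)<30 and abs(p["location"][0]-v)<30: print(k,n,round(p["score"],2),np.round(p["location"],1),"exp",round(v),round(u))
E
```

```text
[ 0.55331483 -0.19951371  0.00524114] [-0.36862589 -0.23486928 -3.83294299] [ 0.00647459  0.12825339 -0.00223837] 34.998918771743774
strut_center scene 0.88 [312.6 241.5] exp 310 241
strut_center side 0.89 [205.9 371. ] exp 207 370
grip_center side 0.4 [222.6 355.5] exp 223 354
seat scene 0.62 [312.4 243.8] exp 310 241
seat side 0.72 [209.7 370.3] exp 207 370
```

Everything lines up with the seat. I'll lower the last bit until the saddles carry the weight, then release.

Emit:
{"method": "move_arm", "body": {"targets": [[[0, 0, 0.05], [0, 0, 0]], [[0, 0, 0.1], [0, 0, 0]], [[0, 0, 0.1], [0, 0, 0]]]}}

```text
time_s: 19.95
tcp_pos: [0.5535, -0.1995, 0.0048]
eef_rot: [-180.0, -0.0, -74.7]
contact_force: [-2.2, 1.1, 3.2]
gripper_width: 0.033
gripper_force: 35.0
```

Emit:
{"method": "move_arm", "body": {"targets": [[[0, 0, 0], [0, 0, 0]], [[0, 0, 0], [0, 0, 0]], [[0, 0, 0], [0, 0, 0]], [[0, 0, 0], [0, 0, 0]], [[0, 0, 0], [0, 0, 0]]], "jaw": 6.5}}

```text
time_s: 20.58
tcp_pos: [0.5534, -0.1995, 0.0042]
eef_rot: [180.0, -0.0, -74.7]
contact_force: [-0.3, -0.9, 0.0]
gripper_width: 0.0648
gripper_force: 0.0
```

Emit:
{"method": "move_arm", "body": {"targets": [[[0, 0, -1], [0, 0, 0]], [[0, 0, -3], [0, 0, 0]], [[0, 0, -6], [0, 0, 0]], [[0, 0, -9], [0, 0, 0]], [[0, 0, -10], [0, 0, 0]]]}}

```text
time_s: 21.2
tcp_pos: [0.5546, -0.1997, 0.107]
eef_rot: [-179.8, -0.1, -74.7]
contact_force: [0.4, -0.3, -0.6]
gripper_width: 0.065
gripper_force: 0.0
```

```bash
python3 - <<'E'
from look import *
s=r.get_state();print(s['tcp_pos'],s['eef_rot'])
w=viewer.capture("wrist");S=cv2.cvtColor(w["image"],cv2.COLOR_BGR2HSV);cv2.imwrite("pics/seated.png",w["image"])
for k in("strut_center","grip_center","seat"):
    for p in pinpoint(k,"wrist")[:3]: print(k,round(p["score"],2),np.round(p["location"]),watz(w,p["location"],.052))
V=S[...,2].astype(int)
for q in range(120,282,6): 
    g=np.abs(np.diff(cv2.GaussianBlur(S[...,2],(3,3),0)[q,240:400].astype(int)));i=np.argsort(g)[::-1]
    pk=[];
    for j in i:
        if g[j]>10 and all(abs(j-t)>4 for t in pk): pk.append(int(j))
    print(q,sorted(240+t for t in pk[:8]))
a=viewer.capture("scene");b=viewer.capture("side")
for k,e in(("strut_center",[.5554,-.208,.052]),("grip_center",[.5291,-.1115,.052])):
    for n,c in (("scene",a),("side",b)):
        u,v=proj(c,np.array(e))
        for p in pinpoint(k,n)[:6]:
            if np.hypot(p["location"][1]-u,p["location"][0]-v)<25: print(k,n,round(p["score"],2),np.round(p["location"],1),"exp",round(v),round(u))
y=np.radians(105.25);go([.5554+.106*np.cos(y),-.208+.106*np.sin(y),s['tcp_pos'][2]],-74.75)
E
```

```text
[ 0.55464686 -0.19970301  0.10699582] [-1.79790131e+02 -8.35077223e-02 -7.46533130e+01]
strut_center 0.77 [229. 323.] [ 0.556  -0.2078  0.052 ]
grip_center 0.66 [353. 322.] [ 0.5296 -0.1106  0.052 ]
120 [274]
126 [260, 276, 388]
132 [260, 269, 388]
138 [260, 269, 388]
144 [261, 267, 388]
150 [260, 267, 288, 360, 388]
156 [260, 267, 287, 360, 387]
162 [260, 267, 287, 360, 388]
168 [261, 267, 287, 360, 387]
174 [261, 267, 288, 360, 387]
180 [261, 267, 298, 349, 387]
186 [261, 274, 298, 349]
192 [262, 275, 298, 349, 359, 387]
198 [262, 277, 398]
204 [262, 278, 348, 360, 365, 386, 393]
210 [262, 279, 292, 298, 348, 360, 386]
216 [262, 298, 348, 359, 385]
222 [263, 298, 348, 358, 383]
228 [263, 299, 332, 348, 359, 384]
234 [263, 299, 348, 359, 383]
240 [263, 279, 299, 338, 347, 359, 373, 380]
246 [264, 278, 293, 298, 347, 360, 379, 384]
252 [264, 286, 299, 347, 384]
258 [264, 280, 299, 347]
264 [265, 278, 299, 347]
270 [265, 276, 297, 347, 383]
276 [243, 251, 265, 275, 299, 346, 360, 383]
strut_center scene 0.87 [313.6 242.5] exp 310 241
strut_center side 0.55 [206.6 368.5] exp 207 370
grip_center scene 0.53 [294.6 256.8] exp 285 264
grip_center scene 0.41 [286.6 263.3] exp 285 264
grip_center side 0.71 [222.8 356.9] exp 223 354
shift cm [-9.72 -0.02 -0.34] turn [0.0012 0.0004 0.0014] t 21.7
```

Emit:
{"method": "move_arm", "body": {"targets": [[[-2, 0, 0], [0, 0, 0]], [[-5, 0, 0], [0, 0, 0]], [[-8, 0, 0], [0, 0, 0]], [[-9.6, 0, 0], [0, 0, 0]], [[-9.6, 0, 0], [0, 0, 0]]]}}

```text
time_s: 22.32
tcp_pos: [0.5278, -0.1058, 0.1045]
eef_rot: [-180.0, -0.0, -74.6]
contact_force: [-0.3, 0.6, -0.8]
gripper_width: 0.065
gripper_force: 0.0
```

```bash
python3 - <<'E'
from look import *
s=r.get_state();print(s['tcp_pos'],s['eef_rot'])
w=viewer.capture("wrist");cv2.imwrite("pics/g.png",w["image"])
for k in("strut_center","grip_center","seat","fork"):
    for p in pinpoint(k,"wrist")[:3]: print(k,round(p["score"],2),np.round(p["location"]),watz(w,p["location"],.052))
b=outline_of("pull_grip","wrist")
for m in b[:2]: 
    print(m["score"],m["box"]); q=np.argwhere(m["mask"]);print([watz(w,(rr,q[q[:,0]==rr][:,1].mean()),.056)[:2].tolist() for rr in (q[:,0].min(),q[:,0].max())])
y=np.radians(105.25);u=np.array([np.cos(y),np.sin(y)])
print("tcp along",u@(s['tcp_pos'][:2]-[.5554,-.208]));go([*(np.array([.5554,-.208])+.105*u),.003],-74.75)
E
```

```text
[ 0.5278033  -0.10576785  0.10448501] [-1.79978687e+02 -2.59261823e-04 -7.45571755e+01]
strut_center 0.68 [ 83. 321.] [ 0.5564 -0.2081  0.052 ]
strut_center 0.3 [183. 323.] [ 0.5373 -0.1445  0.052 ]
grip_center 0.97 [212. 542.] [ 0.3721 -0.1726  0.052 ]
grip_center 0.56 [234. 322.] [ 0.5289 -0.1108  0.052 ]
seat 0.16 [179. 324.] [ 0.5372 -0.1473  0.052 ]
fork 0.82 [182. 323.] [ 0.5376 -0.1451  0.052 ]
0.94 [302.0, 204.9, 341.6, 270.0]
[[0.5403, -0.13], [0.522, -0.0861]]
0.77 [525.5, 186.8, 562.9, 238.6]
[[0.3872, -0.1913], [0.3703, -0.1533]]
tcp along 0.10589107559262671
shift cm [-0.08 -0.   10.11] turn [ 0.0003 -0.      0.0006] t 22.625
```

Emit:
{"method": "move_arm", "body": {"targets": [[[0, 0, 3], [0, 0, 0]], [[0, 0, 6], [0, 0, 0]], [[0, 0, 8.5], [0, 0, 0]], [[0, 0, 9.7], [0, 0, 0]], [[0, 0, 10.1], [0, 0, 0]]]}}

```text
time_s: 23.25
tcp_pos: [0.5279, -0.1073, 0.0028]
eef_rot: [179.9, -0.0, -74.7]
contact_force: [0.0, -0.1, -0.2]
gripper_width: 0.0652
gripper_force: 0.0
```

Emit:
{"method": "move_arm", "body": {"targets": [[[0, 0, 0], [0, 0, 0]], [[0, 0, 0], [0, 0, 0]], [[0, 0, 0], [0, 0, 0]], [[0, 0, 0], [0, 0, 0]], [[0, 0, 0], [0, 0, 0]]], "jaw": 0, "squeeze": 35}}

```text
time_s: 23.88
tcp_pos: [0.5281, -0.1069, 0.0034]
eef_rot: [-180.0, -0.0, -74.7]
contact_force: [-0.1, -0.5, 0.9]
gripper_width: 0.0204
gripper_force: 0.4
```

Emit:
{"method": "move_arm", "body": {"targets": [[[0, 0, 0], [0, 0, 0]], [[0, 0, 0], [0, 0, 0]], [[0, 0, 0], [0, 0, 0]]]}}

```text
time_s: 24.25
tcp_pos: [0.5279, -0.107, 0.0033]
eef_rot: [180.0, -0.0, -74.7]
contact_force: [-1.1, -0.8, 1.7]
gripper_width: 0.0148
gripper_force: 35.1
```

Emit:
{"method": "move_arm", "body": {"targets": [[[-0.3, 0, 0], [0, 0, 0]], [[-0.6, 0, 0], [0, 0, 0]], [[-1, 0, 0], [0, 0, 0]], [[-1.4, 0, 0], [0, 0, 0]], [[-1.8, 0, 0], [0, 0, 0]]]}}

```text
time_s: 24.88
tcp_pos: [0.5234, -0.0897, 0.0033]
eef_rot: [-180.0, -0.0, -74.7]
contact_force: [1.7, -6.0, 1.1]
gripper_width: 0.0149
gripper_force: 35.8
```

Emit:
{"method": "move_arm", "body": {"targets": [[[-0.6, 0, 0], [0, 0, 0]], [[-1.2, 0, 0], [0, 0, 0]], [[-1.8, 0, 0], [0, 0, 0]], [[-2.4, 0, 0], [0, 0, 0]], [[-3, 0, 0], [0, 0, 0]]]}}

```text
time_s: 25.5
tcp_pos: [0.5155, -0.061, 0.0034]
eef_rot: [-180.0, -0.0, -74.7]
contact_force: [2.5, -7.9, -1.4]
gripper_width: 0.0152
gripper_force: 36.2
```

Emit:
{"method": "move_arm", "body": {"targets": [[[-0.3, 0, 0], [0, 0, 0]], [[-0.6, 0, 0], [0, 0, 0]], [[-0.9, 0, 0], [0, 0, 0]], [[-1.1, 0, 0], [0, 0, 0]], [[-1.1, 0, 0], [0, 0, 0]]]}}

```text
time_s: 26.12
tcp_pos: [0.5127, -0.0505, 0.0033]
eef_rot: [-180.0, -0.1, -74.6]
contact_force: [2.5, -8.1, 0.1]
gripper_width: 0.0147
gripper_force: 36.2
```

```bash
cat > ring.py <<'E'
from look import *
s=r.get_state();y=np.radians(105.25);u=np.array([np.cos(y),np.sin(y)])
print(s['tcp_pos'],"along",u@(s['tcp_pos'][:2]-[.5554,-.208]),s['gripper_width'],s['gripper_force'],"F along",s['contact_force'][:2]@u)
w=viewer.capture("wrist");cv2.imwrite("pics/ring.png",w["image"])
T=np.array(w["camera_from_world"]);K=np.array(w["intrinsics"])
def wproj(p):
    q=T[:3,:3]@p+T[:3,3];q=q*[1,-1,-1];th=np.arctan2(np.hypot(q[0],q[1]),q[2]);a=np.arctan2(q[1],q[0]);return K[0,2]+K[0,0]*th*np.cos(a),K[1,2]+K[0,0]*th*np.sin(a)
V=cv2.cvtColor(w["image"],cv2.COLOR_BGR2HSV)
for t in np.arange(.03,.13,.002):
    P=np.array([*(np.array([.5554,-.208])+t*u),.0565]);a,b=wproj(P);a,b=int(round(a)),int(round(b))
    if b<330: print(round(t*1000),(b,a),V[b,a-1:a+2,2].mean().round().astype(int),end=" | ")
print()
for n in("wrist","scene","side"):
    if n!="wrist":c=viewer.capture(n)
    for k in("strut_center","grip_center"):
        for p in pinpoint(k,n)[:6]: 
            X=(watz if n=="wrist" else atz)(w if n=="wrist" else c,p["location"],.052)
            d=X[:2]-[.5554,-.208]
            if abs(d@[-u[1],u[0]])<.02 and abs(d@u)<.25: print(n,k,round(p["score"],2),"along",(d@u).round(4))
E
python3 ring.py
```

```text
[ 0.51265712 -0.05047473  0.00334086] along 0.163221096874199 0.01474524896132034 36.20667583309114 F along -8.467894426853238
30 (-18, 322) 181 | 32 (-14, 322) 182 | 34 (-9, 322) 182 | 36 (-4, 322) 181 | 38 (0, 322) 255 | 40 (5, 322) 255 | 42 (10, 322) 255 | 44 (15, 322) 255 | 46 (19, 322) 255 | 48 (24, 322) 255 | 50 (29, 322) 255 | 52 (34, 322) 255 | 54 (39, 322) 255 | 56 (44, 322) 255 | 58 (49, 322) 217 | 60 (55, 322) 196 | 62 (60, 322) 250 | 64 (65, 322) 255 | 66 (70, 322) 255 | 68 (75, 322) 255 | 70 (81, 322) 255 | 72 (86, 322) 255 | 74 (91, 322) 255 | 76 (96, 322) 255 | 78 (102, 322) 255 | 80 (107, 322) 255 | 82 (112, 322) 255 | 84 (118, 322) 255 | 86 (123, 322) 254 | 88 (128, 322) 254 | 90 (134, 322) 249 | 92 (139, 322) 182 | 94 (145, 322) 182 | 96 (150, 322) 180 | 98 (155, 322) 180 | 100 (161, 322) 179 | 102 (166, 322) 179 | 104 (171, 322) 178 | 106 (177, 322) 178 | 108 (182, 322) 177 | 110 (187, 322) 177 | 112 (192, 322) 177 | 114 (197, 322) 177 | 116 (203, 322) 176 | 118 (208, 322) 176 | 120 (213, 322) 176 | 122 (218, 322) 175 | 124 (223, 322) 175 | 126 (228, 322) 176 | 128 (233, 322) 175 | 
wrist grip_center 0.6 along 0.1599
scene strut_center 0.9 along 0.0011
scene strut_center 0.17 along 0.0653
scene grip_center 0.57 along 0.1517
side strut_center 0.63 along 0.0028
side grip_center 0.46 along 0.1582
```

Emit:
{"method": "move_arm", "body": {"targets": [[[-0.2, 0, 0], [0, 0, 0]], [[-0.4, 0, 0], [0, 0, 0]], [[-0.5, 0, 0], [0, 0, 0]], [[-0.5, 0, 0], [0, 0, 0]]]}}

```text
time_s: 27.08
tcp_pos: [0.5113, -0.0458, 0.0033]
eef_rot: [-180.0, -0.1, -74.6]
contact_force: [2.6, -8.7, -1.1]
gripper_width: 0.0149
gripper_force: 36.3
```

```bash
sed -i 's/np.arange(.03,.13,.002)/np.arange(.05,.085,.001)/' ring.py; python3 ring.py
```

```text
[ 0.51134906 -0.04577845  0.00334416] along 0.16809606363468424 0.014850041464759326 36.26190490555018 F along -9.06488763199371
50 (17, 322) 255 | 51 (20, 322) 255 | 52 (22, 322) 255 | 53 (25, 322) 255 | 54 (27, 322) 255 | 55 (30, 322) 255 | 56 (32, 322) 231 | 57 (35, 322) 226 | 58 (37, 322) 225 | 59 (40, 322) 224 | 60 (42, 322) 211 | 61 (45, 322) 166 | 62 (47, 322) 165 | 63 (50, 322) 162 | 64 (52, 322) 161 | 65 (55, 322) 158 | 66 (57, 322) 153 | 67 (60, 322) 255 | 68 (63, 322) 255 | 69 (65, 322) 255 | 70 (68, 322) 255 | 71 (70, 322) 255 | 72 (73, 322) 255 | 73 (76, 322) 255 | 74 (78, 322) 255 | 75 (81, 322) 255 | 76 (83, 322) 255 | 77 (86, 322) 255 | 78 (89, 322) 255 | 79 (91, 322) 255 | 80 (94, 322) 255 | 81 (97, 322) 255 | 82 (99, 322) 255 | 83 (102, 322) 255 | 84 (105, 322) 255 | 
wrist grip_center 0.72 along 0.1637
scene strut_center 0.69 along -0.0013
scene grip_center 0.68 along 0.0666
scene grip_center 0.57 along 0.1597
side strut_center 0.55 along 0.0079
side grip_center 0.46 along 0.1621
```

The ring shows about 6 mm (62 at the mouth to 66.5 mm along), so the rod is out about 58 mm. I'll pull 3 mm more.

Emit:
{"method": "move_arm", "body": {"targets": [[[-0.1, 0, 0], [0, 0, 0]], [[-0.2, 0, 0], [0, 0, 0]], [[-0.3, 0, 0], [0, 0, 0]], [[-0.3, 0, 0], [0, 0, 0]]]}}

```text
time_s: 28.02
tcp_pos: [0.5106, -0.0429, 0.0034]
eef_rot: [-180.0, -0.1, -74.6]
contact_force: [3.9, -9.3, -1.0]
gripper_width: 0.0148
gripper_force: 36.3
```

```bash
python3 ring.py
```

```text
[ 0.51057617 -0.04289229  0.00335147] along 0.1710838885266701 0.014842663345061435 36.295530810020864 F along -9.982311471638596
50 (10, 322) 255 | 51 (13, 322) 255 | 52 (15, 322) 255 | 53 (17, 322) 255 | 54 (20, 322) 255 | 55 (22, 322) 255 | 56 (25, 322) 222 | 57 (27, 322) 228 | 58 (30, 322) 227 | 59 (32, 322) 226 | 60 (35, 322) 245 | 61 (37, 322) 255 | 62 (40, 322) 163 | 63 (42, 322) 163 | 64 (45, 322) 160 | 65 (47, 322) 159 | 66 (50, 322) 156 | 67 (52, 322) 155 | 68 (55, 322) 153 | 69 (58, 322) 208 | 70 (60, 322) 255 | 71 (63, 322) 255 | 72 (65, 322) 255 | 73 (68, 322) 255 | 74 (70, 322) 255 | 75 (73, 322) 255 | 76 (76, 322) 255 | 77 (78, 322) 255 | 78 (81, 322) 255 | 79 (84, 322) 255 | 80 (86, 322) 255 | 81 (89, 322) 255 | 82 (92, 322) 255 | 83 (94, 322) 255 | 84 (97, 322) 255 | 
wrist grip_center 0.79 along 0.1677
scene strut_center 0.61 along -0.0059
scene strut_center 0.47 along 0.2269
scene grip_center 0.6 along -0.0034
scene grip_center 0.38 along 0.1611
scene grip_center 0.24 along 0.1673
side strut_center 0.67 along -0.0038
side grip_center 0.66 along 0.171
```

The ring is wholly out, with a sliver of bright rod behind it, and the spring pulls with 10 N, matching about 61 mm. Handing in.

```bash
python3 -c "
from plant import r
print(r.get_state()['time_s'],r.close_job())"
```

```text
the job is handed in; nothing more can be done
28.475 None
```

I seated the cartridge in the holder and pulled the rod to about 61 mm, with the ring mark wholly out. The grip was still held at about 36 N when I handed the job in at 28.5 s; no verdict was returned.

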